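# Die change: put the round die away and work the tight flat die out of its stand

## Task

Change dies for the eyelet press: put the loose round steel die back, fully home, in the empty round hole of the die stand and let go of it. Then grip the flat-shanked die that is stuck between springs in the middle of the stand and rock it side to side, along the stand, until it comes free; the stand is not fastened and must stay down on the bench (a straight pull only lifts it), and all else stays where it is. Finish while holding the flat die upright and still, just clear above its socket (no more than about 5 cm), ready for its shank to be looked over: do not put it down or let go.

Things in the scene. Friction and masses are not known exactly. Their poses are not given: they have to be found in the camera images.
- die_stand: Die stand, loose on the bench, 1.15 kg: plain grey aluminium bar (60 x 170 x 40 mm) on a wooden board (84 x 196 x 8 mm). Origin: centre of the board's underside; z up, y along its length. Its top is 48 mm above the origin. Along y in the top, three sockets 30 mm deep: empty round hole at y = -56 mm, rectangular socket in the middle, round hole with a third die at y = +56 mm.
- round_socket (a point): Centre of the mouth of the empty round hole (20 mm wide, chamfered), in the stand's top face.
- flat_socket (a point): Centre of the mouth of the rectangular socket (19.5 mm along the stand's x, 42 mm along y), in the stand's top face. It lets the flat die lean about 0.25 rad either way along y.
- spring_a (a point): Nose of the sprung steel strip in the +y end of the rectangular socket, 11 mm below the stand's top, where it presses on the flat die's side (about 15 N, 1.5 N/mm, gives up to 4 mm). Both springs together hold the die with about 18 N, more than the stand weighs: a straight pull lifts the stand.
- spring_b (a point): The same in the -y end, 30 mm from the other. When the die is leaned along y towards one nose, turning about that nose, the other nose slips down its shank; rocked to and fro, its middle climbs about 15 mm per rad of each swing.
- flat_die: Flat-shanked steel die, 200 g, 85 mm tall, upright in the socket, foot 18 mm above the stand's origin. Origin: centre of its foot; z up, y along the stand. Up from the foot: shank 18 (x) x 30 (y) mm to 36 mm (lowest 3 mm narrower), collar 21.5 x 33.5 to 41, dark grip 16 (x) x 26 (y) to 75, round cup 20 mm wide to 85. Free of the springs once its foot is about 19 mm higher than at the start.
- flat_die_grip (a point): Point on the flat die's axis to grip at, 63 mm above its foot; grip across its x faces (16 mm).
- round_die: Loose round steel die, 100 g, 65 mm tall, standing on its foot on the bench. Origin: centre of its foot; z up along its axis. Up from the foot: shank 18 mm diameter, chamfered, to 24 mm; collar 28 mm to 30; stem 16 mm (thin rings) to 55; cup 14 mm to 65. Fully home, its collar lies on the stand's top and its foot is 24 mm above the stand's origin.
- third_die: Short thick round steel die that stays in the stand's other round hole: collar 32 mm diameter, stands 32 mm out of the stand. Origin: centre of its foot. Leave it.
- thread_spool: Wooden spool of thread, 53 mm diameter, 62 mm tall, standing on the bench. Origin: centre of its underside. Leave it.
- wax_ball: Lump of brown wax, 52 mm wide, 26 mm tall, on the bench. Origin: centre of its underside. Leave it.

How it is judged:
By the outcome, as a careful person would: the job done as asked, in the order asked, and still so for the second after the job is handed in, while the arm keeps its last pose, push and grip.
It also fails if it takes over 67 s, if anything falls off the work surface, if the arm or the gripper's body presses on something with over 40 N, if the wrist force passes 120 N, or if a joint passes its speed limit or range.

## Robot

A 6-joint arm with a two-finger parallel gripper is mounted at the origin on the work surface; the furniture and walls round the work are solid. World frame = base frame: x ahead of the robot, y to its left, z up, the work surface at z = 0. Lengths are in m, angles in rad, forces in N, time in s.
With the tool pointing down it reaches from about 0.35 to 0.975 m from the base axis. Payload 4.9 kg.
Tool frame: the origin (TCP) lies on the centre line of the jaws, within the pads' length; the fingertips stand 8 mm ahead of it and the grasp point (between the pads) lies 11 mm behind it (robot.tip_extent is the distance from the TCP to the fingertips, in m); z points along the fingers, y is the line along which they close (so a half turn about z gives the same grasp; the last joint's range is limited). The gripper opens to 85 mm and grips with 20 to 120 N. Pads are 22 mm wide; open, the fingers measure 114 mm over their backs; the gripper's body (76 mm by 85 mm) begins 54 mm behind the grasp point. The pads swing forward as they close: fully open they stand 13 mm farther back than shut.
Start: joints at [1.137, 0.053, 1.613, -0, 1.476, -0.119], TCP at [0.194, 0.594, 0.239] pointing down, gripper open.
Joint ranges: [-3.01, 3.01], [-1.01, 2.22], [0.06, 2.58], [-1.02, 4.17], [0.09, 2.62], [-3.14, 3.14]. Speed limits (rad/s): [2.57, 2.57, 3.14, 3.14, 3.14, 3.14].

## Interface

Orientations are given as a unit quaternion [x, y, z, w].
In Python, from workcell import robot gives the robot as it stands.
- The arm moves only by the tool send_rows, never from a script. Its argument "moves" is a list of rows, each a list of 3 entries, a list of its own where there are three numbers: the closure in counts, from 0 (fully open) to 255 (shut), then the shift along the world's x, y, z in m, then the turn, a rotation vector about the world's x, y, z in degrees. In form: [[gripper, [dx, dy, dz], [rx, ry, rz]], ...]. A call has 1 to 5 rows; each row shifts and turns the commanded pose from where the row before left it; what a row does not reach is not made up. A row lasts 1/12 s, in which the tool goes at most 41.7 mm and 7.16 degrees, less where a joint would pass 70% of its speed; a pose out of reach is approached as far as the arm can. A call is refused whole if a number of a shift passes 0.0417 or a number of a turn 7.16, either way. A call with a gripper value outside its range is refused whole. The fingers move at their own pace and stop on an object; "squeeze" is the grip in N (left out, the last holds). Time passes only in rows, so rows that do not move let the fingers close. It gives the time, the measured TCP pose, the force, the opening and the grip force at its end, in the units of the state.
- robot.get_state(): the state, without advancing time (a new reading comes with each control period).
- robot.read_camera(name): name is "scene" or "top" or "wrist"; returns the picture (420x560x3 uint8, blue, green, red); there is no depth.
- robot.get_calibration(name): a dict with "fx", "fy", "cx", "cy" (pixels), "cam_to_world" (4x4, takes a point from camera to world coordinates); the wrist camera has in their place "mount" (4x4, takes a point from camera to tool coordinates, whose origin is the TCP and whose axes are the flange's). Camera axes: x right, y down, z forward; pixel columns grow to the right and rows downward; lengths in m; the calibration is good to about 2 mm. A picture is of the moment at which its call begins: read the wrist's pose just before it. get_calibration takes no time and is no camera call.
- robot.finish_job(): hands the job in; it is judged then, once.
The state is a dict: "time": time; "qpos": joint angles; "joint_velocities": joint speeds; "joint_torque": joint torques, N m; "position": TCP position; "orientation": TCP orientation; "wrist_force": force on the tool from outside, world axes, zero at the start; "moment": the same for the moment, N m; "width": finger opening in m; "grasp_force": force on a finger pad.
Only numpy, scipy, OpenCV 4.12 (cv2) and the standard library are available. Lean on these libraries where they do the work, as an engineer would, in place of code of your own. Each camera call takes 0.05 s, during which the arm holds its last target. There are 200 camera calls.

## Working session

There is one attempt and no reset: what is moved stays moved. The work goes in short steps, Python scripts to look and compute and a tool call to move; the robot and the scene stay as the last step left them, time stands still between calls to the robot, and variables do not carry over. Pictures are saved under pics/ and viewed, at most 11 in all, crops included, and the job is handed in when it is done.

Besides the shell and the picture viewer there is one more tool, called after "Call:" by a JSON object that holds its "method" and its "body". send_rows: Moves the arm, as the interface text tells. Its arguments: {"type":"object","properties":{"moves":{"type":"array","items":{"type":"array"}},"squeeze":{"type":"number"}},"required":["moves"]}

```bash
mkdir -p pics; ls; cat > h.py <<'E'
import numpy as np, cv2
from workcell import robot
from scipy.spatial.transform import Rotation as R
def pose():
    s=robot.get_state(); T=np.eye(4); T[:3,:3]=R.from_quat(s["orientation"]).as_matrix(); T[:3,3]=s["position"]; return T
def cam(name):
    c=robot.get_calibration(name)
    M=pose()@np.array(c["mount"]) if "mount" in c else np.array(c["cam_to_world"])
    return c,M
def shot(name,fn=None):
    c,M=cam(name); im=np.array(robot.read_camera(name))
    if fn: cv2.imwrite("pics/"+fn+".png",im)
    return im,(c,M)
def ray(cm,u,v,z):
    c,M=cm; d=M[:3,:3]@np.array([(u-c["cx"])/c["fx"],(v-c["cy"])/c["fy"],1]); o=M[:3,3]
    return o+d*(z-o[2])/d[2]
def proj(cm,p):
    c,M=cm; q=np.linalg.inv(M)@np.append(p,1); return np.array([c["fx"]*q[0]/q[2]+c["cx"],c["fy"]*q[1]/q[2]+c["cy"]])
E
python3 - <<'E'
from h import *
a,ca=shot("top","top0"); b,cb=shot("scene","sc0")
print(ca,cb,robot.get_state()["orientation"],robot.tip_extent)
E
```

```text
pics
({'fx': 494.35168520063735, 'fy': 494.35168520063735, 'cx': 277.70431250358246, 'cy': 216.08313044337402, 'cam_to_world': array([[-7.50142519e-03, -9.79162745e-01,  2.02938530e-01,
         2.88860463e-01],
       [-9.99971718e-01,  7.45498342e-03, -9.93261384e-04,
        -1.18231107e-01],
       [-5.40338835e-04, -2.02940242e-01, -9.79190975e-01,
         1.03504706e+00],
       [ 0.00000000e+00,  0.00000000e+00,  0.00000000e+00,
         1.00000000e+00]])}, array([[-7.50142519e-03, -9.79162745e-01,  2.02938530e-01,
         2.88860463e-01],
       [-9.99971718e-01,  7.45498342e-03, -9.93261384e-04,
        -1.18231107e-01],
       [-5.40338835e-04, -2.02940242e-01, -9.79190975e-01,
         1.03504706e+00],
       [ 0.00000000e+00,  0.00000000e+00,  0.00000000e+00,
         1.00000000e+00]])) ({'fx': 480.84035904055696, 'fy': 480.84035904055696, 'cx': 270.060991595301, 'cy': 212.44690489028463, 'cam_to_world': array([[ 0.58226231, -0.62258655,  0.52283515,  0.02505663],
       [-0.81284698, -0.43328861,  0.38928236, -0.46270717],
       [-0.01582345, -0.65164942, -0.75835523,  0.71950601],
       [ 0.        ,  0.        ,  0.        ,  1.        ]])}, array([[ 0.58226231, -0.62258655,  0.52283515,  0.02505663],
       [-0.81284698, -0.43328861,  0.38928236, -0.46270717],
       [-0.01582345, -0.65164942, -0.75835523,  0.71950601],
       [ 0.        ,  0.        ,  0.        ,  1.        ]])) [ 1.56764026e-01  9.87635667e-01 -8.76611449e-04 -2.46837564e-04] 0.008
```

View pics/top0.png

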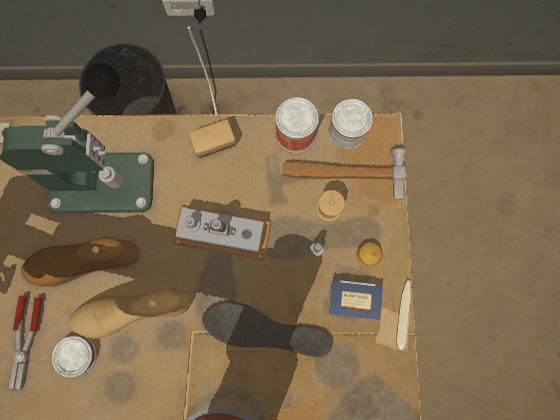

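View pics/sc0.png

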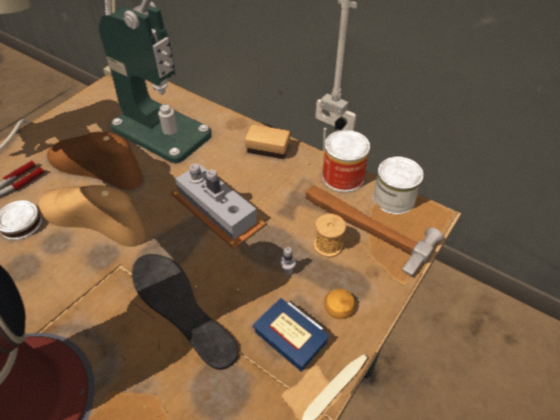

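The top view shows the stand with its empty hole at about (247,234), the flat die at (217,226), the third die at (193,221) and the round die at (318,247). In the scene view they are at (234,209), (213,182), (196,172), and the round die from top (288,250) to foot (288,268).

```bash
python3 - <<'E'
from h import *
for n,h,f,t,rd in (("top",(247,234),(217,224),(193,221),(318,247)),("scene",(234,209),(212,175),(196,171),(288,251))):
    c=cam(n)
    for k,p,z in (("hole",h,.048),("flat top",f,.103),("third",t,.080),("rd top",rd,.065)):
        print(n,k,ray(c,*p,z).round(4))
E
```

```text
top hole [ 0.4569 -0.0568  0.048 ]
top flat top [ 0.4674 -0.0026  0.103 ]
top third [0.4782 0.0477 0.08  ]
top rd top [ 0.4268 -0.1985  0.065 ]
scene hole [ 0.4566 -0.0582  0.048 ]
scene flat top [ 0.4627 -0.0074  0.103 ]
scene third [0.47   0.0416 0.08  ]
scene rd top [ 0.4242 -0.2011  0.065 ]
```

Call:
{"method": "send_rows", "body": {"moves": [[0,[0.0128,-0.0342,0.005],[0,0,-3.56]],[0,[0.0128,-0.0342,0.005],[0,0,-3.56]],[0,[0.0128,-0.0342,0.005],[0,0,-3.56]],[0,[0.0128,-0.0342,0.005],[0,0,-3.56]],[0,[0.0128,-0.0342,0],[0,0,-3.56]]], "squeeze": 40}}

```text
time: 0.52
position: [0.2578, 0.422, 0.2599]
orientation: [0.309, 0.951, 0.0, 0.0]
wrist_force: [-0.1, -0.1, 0.6]
width: 0.0858
grasp_force: 0.0
```

Call:
{"method": "send_rows", "body": {"moves": [[0,[0.0128,-0.0342,0],[0,0,-3.56]],[0,[0.0128,-0.0342,0],[0,0,-3.56]],[0,[0.0128,-0.0342,0],[0,0,-3.56]],[0,[0.0128,-0.0342,0],[0,0,-3.56]],[0,[0.0128,-0.0342,0],[0,0,-3.56]]]}}

```text
time: 0.93
position: [0.3214, 0.2506, 0.2589]
orientation: [0.452, 0.892, -0.0, -0.0]
wrist_force: [0.1, 0.1, -0.3]
width: 0.0852
grasp_force: 0.0
```

Call:
{"method": "send_rows", "body": {"moves": [[0,[0.0128,-0.0342,0],[0,0,-3.56]],[0,[0.0128,-0.0342,0],[0,0,-3.56]],[0,[0.0128,-0.0342,0],[0,0,-3.56]],[0,[0.0065,-0.035,0],[0,0,-3.56]],[0,[0.0065,-0.035,0],[0,0,-3.56]]]}}

```text
time: 1.35
position: [0.3727, 0.078, 0.2589]
orientation: [0.585, 0.811, -0.0, -0.0]
wrist_force: [0.8, -0.2, -0.2]
width: 0.0852
grasp_force: 0.0
```

Call:
{"method": "send_rows", "body": {"moves": [[0,[0.0065,-0.035,0],[0,0,-3.56]],[0,[0.0065,-0.035,0],[0,0,-3.56]],[0,[0.0065,-0.035,0],[0,0,-3.56]],[0,[0,-0.0,0],[0,0,-3.56]],[0,[0,0,0],[0,0,-3.56]]]}}

```text
time: 1.77
position: [0.3922, -0.0274, 0.2587]
orientation: [0.705, 0.709, -0.0, -0.001]
wrist_force: [0.1, 0.6, -0.3]
width: 0.0854
grasp_force: 0.0
```

```bash
python3 - <<'E'
from h import *
im,c=shot("wrist","w0"); print(pose().round(4)); print(c[0])
for p in ((.457,-.0575,.048),(.465,-.004,.103),(.474,.045,.08),(.4255,-.2,.065),(.4255,-.2,0)): print(proj(c,p).round(0))
E
```

```text
[[-5.200e-03  1.000e+00 -1.100e-03  3.921e-01]
 [ 1.000e+00  5.200e-03  4.000e-04 -2.650e-02]
 [ 4.000e-04 -1.100e-03 -1.000e+00  2.587e-01]
 [ 0.000e+00  0.000e+00  0.000e+00  1.000e+00]]
{'fx': 325.7310206129492, 'fy': 325.7310206129492, 'cx': 281.16207481719937, 'cy': 213.85140392277523, 'mount': array([[ 1.06340011e-03, -9.57030203e-01, -2.89986311e-01,
         7.44373306e-02],
       [ 9.99999132e-01,  1.24330368e-03, -4.36158477e-04,
        -7.61499709e-04],
       [ 7.77957884e-04, -2.89985595e-01,  9.57030694e-01,
        -1.34660142e-01],
       [ 0.00000000e+00,  0.00000000e+00,  0.00000000e+00,
         1.00000000e+00]])}
[341. 214.]
[364. 175.]
[372. 118.]
[309. 333.]
[306. 303.]
```

View pics/w0.png

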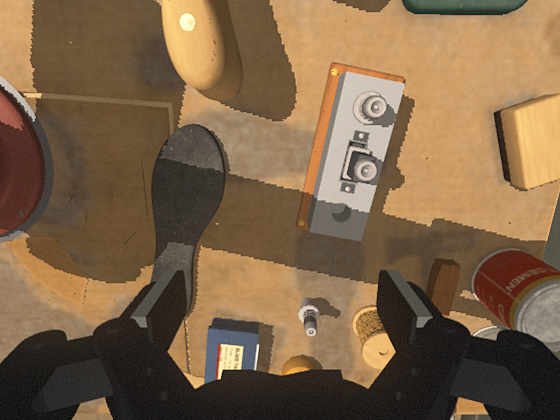

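The wrist view shows the stand's top-face corners at about (344,72), (404,82), (362,241) and (309,233), and the hole at (341,213). The flat die's top is at (366,171) with its spring caps at (361,137) and (347,187). The round die's top is at (309,331).

```bash
python3 - <<'E'
from h import *
im=cv2.imread("pics/w0.png"); c=cam("wrist")
P=[ray(c,*p,.048) for p in ((344,72),(404,82),(362,241),(309,233))]
m=np.mean(P,0); y=(P[0]+P[1]-P[2]-P[3])/2; yaw=-np.arctan2(y[0],y[1])
print("centre",m.round(4),"len",np.linalg.norm(y[:2]),"wid",np.linalg.norm(P[0]-P[1]),"yaw",np.degrees(yaw))
u=np.array([-np.sin(yaw),np.cos(yaw)]); print("hole pred",m[:2]-.056*u,"direct",ray(c,341,213,.048))
print("flat pred",m[:2],"caps",ray(c,354,162,.05),"top",ray(c,366,171,.103)); print("third",ray(c,375,108,.08)-np.append(.056*u,0))
print("rd",ray(c,309,331,.065))
# refine with mask rectangle on a rectified plane view
H=[]; src=[];dst=[]
for X,Y in ((.4,-.15),(.55,-.15),(.55,.1),(.4,.1)):
    src.append(proj(c,(X,Y,.048)));dst.append(((Y+.15)*2000,(X-.4)*2000))
M=cv2.getPerspectiveTransform(np.float32(src),np.float32(dst)); w=cv2.warpPerspective(im,M,(500,300))
hsv=cv2.cvtColor(w,cv2.COLOR_BGR2HSV); k=((hsv[...,1]<50)&(hsv[...,2]>110)).astype(np.uint8)*255
k=cv2.morphologyEx(k,cv2.MORPH_OPEN,np.ones((7,7)))
cs=max(cv2.findContours(k,0,1)[0],key=cv2.contourArea); r=cv2.minAreaRect(cs); print(r[0][1]/2000+.4,r[0][0]/2000-.15,np.array(r[1])/2,r[2])
E
```

```text
centre [4.673e-01 4.000e-04 4.800e-02] len 0.1704730440403921 wid 0.06036349175643739 yaw -9.681552291672501
hole pred [ 0.45784632 -0.05484077] direct [ 0.45735792 -0.05525333  0.048     ]
flat pred [4.67263947e-01 3.61658560e-04] caps [0.46730257 0.00134222 0.05      ] top [0.46685961 0.00055839 0.103     ]
third [ 4.66940706e-01 -4.56123757e-04  8.00000000e-02]
rd [ 0.42494472 -0.19596364  0.065     ]
0.46654404449462894 0.008642974853515617 [154.60292053  65.35528564] 10.539183616638184
```

Call:
{"method": "send_rows", "body": {"moves": [[0,[0.0066,-0.0342,0],[0,0,-2]],[0,[0.0066,-0.0342,-0.02],[0,0,-2]],[0,[0.0066,-0.0342,-0.02],[0,0,-2]],[0,[0.0066,-0.0342,-0.02],[0,0,-2]],[0,[0.0066,-0.0342,-0.02],[0,0,-2]]]}}

```text
time: 2.23
position: [0.4254, -0.1976, 0.1783]
orientation: [0.762, 0.648, 0.0, 0.0]
wrist_force: [0.4, 0.2, 0.4]
width: 0.0856
grasp_force: 0.0
```

Call:
{"method": "send_rows", "body": {"moves": [[0,[0,0,-0.03],[0,0,0]],[0,[0,0,-0.03],[0,0,0]],[0,[0,0,0],[0,0,0]],[0,[0,0,0],[0,0,0]]]}}

```text
time: 2.57
position: [0.424, -0.1952, 0.1175]
orientation: [0.761, 0.648, -0.001, -0.002]
wrist_force: [-0.3, -0.7, 0.3]
width: 0.0857
grasp_force: 0.0
```

```bash
python3 - <<'E'
from h import *
im,c=shot("wrist","w1"); print(pose().round(4))
for p in ((.425,-.197,.065),(.425,-.197,0)): print(proj(c,p).round(0))
E
```

```text
[[ 1.592e-01  9.873e-01 -4.000e-04  4.255e-01]
 [ 9.873e-01 -1.592e-01  3.000e-04 -1.959e-01]
 [ 2.000e-04 -4.000e-04 -1.000e+00  1.197e-01]
 [ 0.000e+00  0.000e+00  0.000e+00  1.000e+00]]
[285. 244.]
[285. 214.]
```

View pics/w1.png

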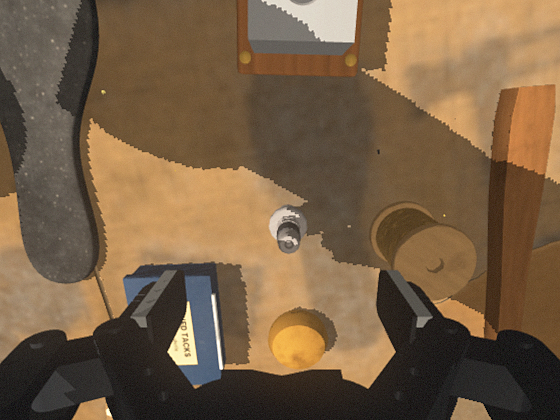

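The wrist view shows the round die's top at (289,244), between the fingers. The spool top is at (435,262) and the blue tack box's right edge is near x=215, so I check finger clearance next.

```bash
python3 - <<'E'
from h import *
c=cam("wrist"); T=np.linalg.inv(pose())
for k,u,v,z in (("rd",289,244,.065),("collar",288,221,.029),("spool",435,262,.062),("spoolL",393,262,.062),("spoolbase",380,232,.0),("boxR",216,264,.02),("wax",299,338,.02)):
    p=ray(c,u,v,z); print(k,p.round(4),(T@np.append(p,1))[:3].round(4))
print(proj(c,(pose()@[0,.0425,-.019+.008,1])[:3]))
E
```

```text
rd [ 0.429  -0.1993  0.065 ] [-0.0028  0.004   0.0547]
collar [ 0.4295 -0.196   0.029 ] [0.0006 0.004  0.0907]
spool [ 0.5201 -0.2278  0.062 ] [-0.0164  0.0984  0.0577]
spoolL [ 0.4933 -0.2235  0.062 ] [-0.0164  0.0713  0.0577]
spoolbase [ 0.5026 -0.227   0.    ] [-0.0184  0.0811  0.1197]
boxR [ 0.3677 -0.2253  0.02  ] [-0.0382 -0.0523  0.0997]
wax [ 0.4226 -0.3038  0.02  ] [-0.107   0.0143  0.0997]
[382.17874144 296.01152754]
```

Call:
{"method": "send_rows", "body": {"moves": [[120,[0.003,-0.002,-0.01],[0,0,0]],[120,[0,0,-0.018],[0,0,0]],[120,[0,0,-0.02],[0,0,0]],[120,[0,0,-0.02],[0,0,0]],[120,[0,0,-0.01],[0,0,0]]]}}

```text
time: 3.03
position: [0.4287, -0.198, 0.0407]
orientation: [0.761, 0.648, 0.0, 0.0]
wrist_force: [-0.1, -0.9, -0.3]
width: 0.0449
grasp_force: 0.0
```

Call:
{"method": "send_rows", "body": {"moves": [[160,[0,0,0],[0,0,0]],[255,[0,0,0],[0,0,0]],[255,[0,0,0],[0,0,0]],[255,[0,0,0],[0,0,0]],[255,[0,0,0],[0,0,0]]]}}

```text
time: 3.45
position: [0.4294, -0.1989, 0.0427]
orientation: [0.762, 0.648, 0.0, 0.001]
wrist_force: [-0.1, -0.5, 1.2]
width: 0.0142
grasp_force: 39.1
```

Call:
{"method": "send_rows", "body": {"moves": [[255,[0,0,0],[0,0,0]],[255,[0,0,0],[0,0,0]],[255,[0,0,0],[0,0,0]]]}}

```text
time: 3.7
position: [0.4294, -0.199, 0.0427]
orientation: [0.762, 0.648, 0.0, 0.001]
wrist_force: [-0.1, 0.5, 6.2]
width: 0.0142
grasp_force: 39.5
```

Call:
{"method": "send_rows", "body": {"moves": [[255,[0,0,0.02],[0,0,0]],[255,[0,0,0.03],[0,0,0]],[255,[0,0,0.03],[0,0,0]],[255,[0,0,0.02],[0,0,0]],[255,[0,0,0],[0,0,0]]]}}

```text
time: 4.12
position: [0.4308, -0.2, 0.1463]
orientation: [0.762, 0.648, 0.001, 0.004]
wrist_force: [0.2, -0.4, -0.0]
width: 0.0145
grasp_force: 39.2
```

```bash
python3 - <<'E'
from h import *
im,c=shot("wrist"); im2,c2=shot("scene"); print(pose().round(4), robot.get_state()["width"],robot.get_state()["wrist_force"])
p=proj(c2,pose()[:3,3]).astype(int); print(p)
a=cv2.resize(im[130:410,150:430],(400,400),interpolation=2); x,y=p; b=cv2.resize(im2[y-50:y+50,x-50:x+50],(400,400),interpolation=2)
cv2.imwrite("pics/g.png",np.hstack([a,b]))
for z in (.014,-.041): print(proj(c,(pose()@[0,0,-z,1])[:3]))
E
```

```text
[[ 1.605e-01  9.870e-01  6.000e-04  4.284e-01]
 [ 9.870e-01 -1.605e-01 -5.000e-04 -1.984e-01]
 [-4.000e-04  7.000e-04 -1.000e+00  1.413e-01]
 [ 0.000e+00  0.000e+00  0.000e+00  1.000e+00]] 0.014289885979436505 [ 0.29958578 -0.35902234 -1.38528955]
[288 219]
[277.35506366 291.16072885]
[277.76553345 243.13127214]
```

View pics/g.png

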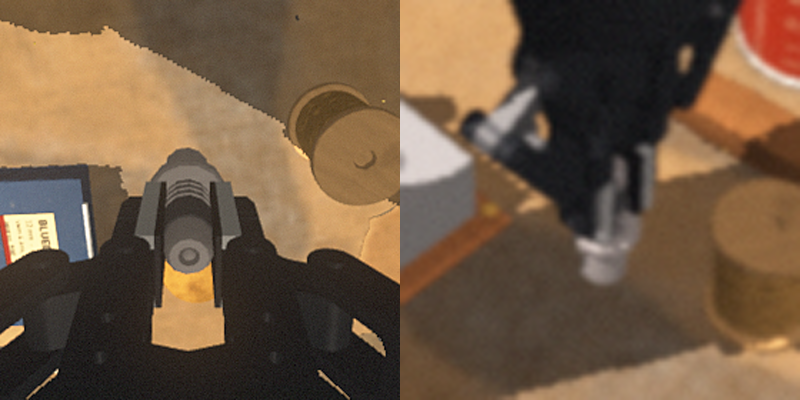

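The die hangs upright in the pads, with its cup at about (283,308) in the full wrist frame and its foot below the tips. I carry it over to the hole.

Call:
{"method": "send_rows", "body": {"moves": [[255,[0.0056,0.0284,0],[0,0,0]],[255,[0.0056,0.0284,0],[0,0,0]],[255,[0.0056,0.0284,0],[0,0,0]],[255,[0.0056,0.0284,0],[0,0,0]],[255,[0.0056,0.0284,0],[0,0,0]]]}}

```text
time: 4.63
position: [0.4547, -0.0546, 0.1383]
orientation: [0.762, 0.648, -0.001, -0.002]
wrist_force: [-0.5, -0.7, -0.9]
width: 0.0148
grasp_force: 39.1
```

Call:
{"method": "send_rows", "body": {"moves": [[255,[0,0,-0.02],[0,0,0]],[255,[0,0,-0.015],[0,0,0]],[255,[0,0,-0.006],[0,0,0]],[255,[0,0,0],[0,0,0]],[255,[0,0,0],[0,0,0]]]}}

```text
time: 5.05
position: [0.4554, -0.0563, 0.0989]
orientation: [0.762, 0.648, -0.001, -0.001]
wrist_force: [0.4, 0.2, -0.5]
width: 0.0146
grasp_force: 39.1
```

```bash
python3 - <<'E'
from h import *
im,c=shot("wrist"); im2,c2=shot("scene"); im3,c3=shot("top"); print(pose().round(4), robot.get_state()["wrist_force"])
def crop(im,x,y,r): return cv2.resize(im[y-r:y+r,x-r:x+r],(400,400),interpolation=2)
p=proj(c2,(.457,-.056,.05)).astype(int)
cv2.imwrite("pics/h.png",np.hstack([im[120:420,130:430].repeat(1,0) if 0 else crop(im,280,270,150),crop(im2,p[0],p[1],40)])); print(p)
E
```

```text
[[ 1.612e-01  9.869e-01  1.300e-03  4.569e-01]
 [ 9.869e-01 -1.612e-01 -4.000e-04 -5.680e-02]
 [-2.000e-04  1.300e-03 -1.000e+00  1.011e-01]
 [ 0.000e+00  0.000e+00  0.000e+00  1.000e+00]] [-0.51057844  1.1642619  -0.53483162]
[233 207]
```

View pics/h.png

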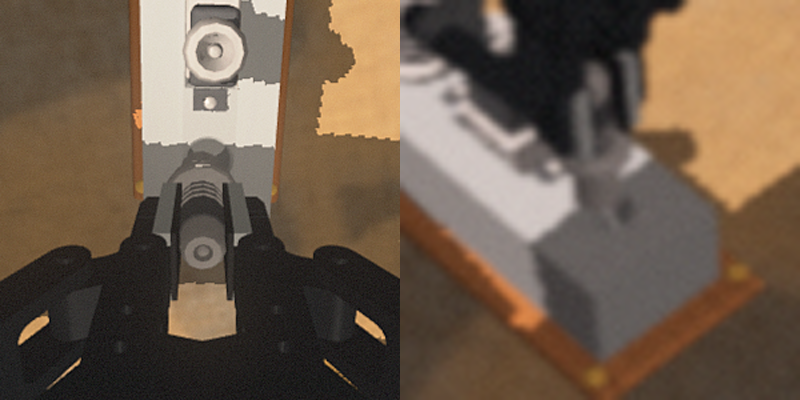

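The wrist crop shows the die over the hole, with the hole's far rim at crop (210,138), i.e. full (287,223). The stand edges are at crop columns 143 and 277, and the scene crop agrees roughly.

```bash
python3 - <<'E'
from h import *
c=cam("wrist"); T=np.linalg.inv(pose())
f=lambda u,v,z:((T@np.append(ray(c,130+u*.75,120+v*.75,z),1))[:3]*1e3).round(1)
print("hole far rim",f(210,138,.048)); 
print("edges",f(143,160,.048),f(279,160,.048)); z=pose()[2,3]
print("cup top",f(204,252,z+.024),"collar",f(206,178,z-.012)); print("flat top",f(216,51,.103)); print(robot.get_state()["position"])
E
```

```text
hole far rim [11.3  2.9 53.1]
edges [  0.5 -28.   53. ] [ 0.6 34.9 53.1]
cup top [  2.   -0.2 -24. ] collar [ 9.6  0.7 12. ]
flat top [57.6  3.4 -1.9]
[ 0.45693978 -0.05682089  0.10107874]
```

Call:
{"method": "send_rows", "body": {"moves": [[255,[0.0025,-0.001,0],[0,0,0]],[255,[0,0,-0.006],[0,0,0]],[255,[0,0,-0.005],[0,0,0]],[255,[0,0,-0.004],[0,0,0]]]}}

```text
time: 5.53
position: [0.4588, -0.0573, 0.0848]
orientation: [0.762, 0.648, 0.0, -0.0]
wrist_force: [-0.1, 1.4, -1.2]
width: 0.0144
grasp_force: 39.3
```

Call:
{"method": "send_rows", "body": {"moves": [[255,[0,0,-0.003],[0,0,0]],[255,[0,0,0],[0,0,0]],[255,[0,0,0],[0,0,0]]]}}

```text
time: 5.78
position: [0.4585, -0.0572, 0.0818]
orientation: [0.762, 0.648, -0.0, -0.001]
wrist_force: [-1.2, 0.4, -1.5]
width: 0.0145
grasp_force: 39.2
```

Call:
{"method": "send_rows", "body": {"moves": [[255,[0,0,-0.004],[0,0,0]],[255,[0,0,-0.004],[0,0,0]],[255,[0,0,-0.003],[0,0,0]],[255,[0,0,0],[0,0,0]]]}}

```text
time: 6.12
position: [0.4584, -0.0572, 0.0704]
orientation: [0.762, 0.648, -0.0, -0.0]
wrist_force: [0.2, 1.5, -1.7]
width: 0.0146
grasp_force: 39.3
```

Call:
{"method": "send_rows", "body": {"moves": [[255,[0,0,-0.002],[0,0,0]],[255,[0,0,-0.002],[0,0,0]],[255,[0,0,0],[0,0,0]],[255,[0,0,0],[0,0,0]]]}}

```text
time: 6.45
position: [0.4588, -0.0572, 0.0671]
orientation: [0.762, 0.648, -0.0, -0.0]
wrist_force: [-0.9, 1.8, -2.7]
width: 0.0143
grasp_force: 39.2
```

Call:
{"method": "send_rows", "body": {"moves": [[255,[0,0,-0.001],[0,0,0]],[255,[0,0,-0.001],[0,0,0]],[255,[0,0,0],[0,0,0]]]}}

```text
time: 6.7
position: [0.459, -0.0572, 0.0668]
orientation: [0.762, 0.648, -0.0, -0.001]
wrist_force: [-5.7, 4.0, 10.0]
width: 0.0143
grasp_force: 40.3
```

Call:
{"method": "send_rows", "body": {"moves": [[255,[0,0,-0.001],[0,0,0]],[255,[0,0,0],[0,0,0]],[255,[0,0,0],[0,0,0]]]}}

```text
time: 6.95
position: [0.459, -0.0572, 0.0667]
orientation: [0.762, 0.648, -0.0, -0.001]
wrist_force: [-8.9, 5.6, 15.7]
width: 0.0143
grasp_force: 40.9
```

Call:
{"method": "send_rows", "body": {"moves": [[255,[0,0,0.002],[0,0,0]],[120,[0,0,0],[0,0,0]],[120,[0,0,0],[0,0,0]],[120,[0,0,0],[0,0,0]],[120,[0,0,0.005],[0,0,0]]]}}

```text
time: 7.37
position: [0.4582, -0.0573, 0.0704]
orientation: [0.762, 0.648, -0.001, -0.001]
wrist_force: [-0.2, 0.5, 0.6]
width: 0.0451
grasp_force: 0.0
```

Call:
{"method": "send_rows", "body": {"moves": [[120,[0,0,0.02],[0,0,0]],[120,[0,0,0.03],[0,0,0]],[120,[0,0,0.01],[0,0,0]],[120,[0,0,0],[0,0,0]]]}}

```text
time: 7.7
position: [0.4614, -0.0581, 0.1351]
orientation: [0.762, 0.648, 0.002, 0.003]
wrist_force: [0.6, 0.2, 0.8]
width: 0.0449
grasp_force: 0.0
```

```bash
python3 - <<'E'
from h import *
im,c=shot("wrist","w2"); im2,c2=shot("scene"); print(pose().round(4), robot.get_state()["wrist_force"])
def crop(im,x,y,r): return cv2.resize(im[y-r:y+r,x-r:x+r],(400,400),interpolation=2)
cv2.imwrite("pics/i.png",np.hstack([crop(im,280,210,200),crop(im2,220,190,50)]))
E
```

```text
[[ 1.606e-01  9.870e-01  6.000e-04  4.590e-01]
 [ 9.870e-01 -1.606e-01 -2.000e-04 -5.740e-02]
 [-1.000e-04  6.000e-04 -1.000e+00  1.311e-01]
 [ 0.000e+00  0.000e+00  0.000e+00  1.000e+00]] [-0.37977599 -0.13885728 -0.03989476]
```

View pics/i.png

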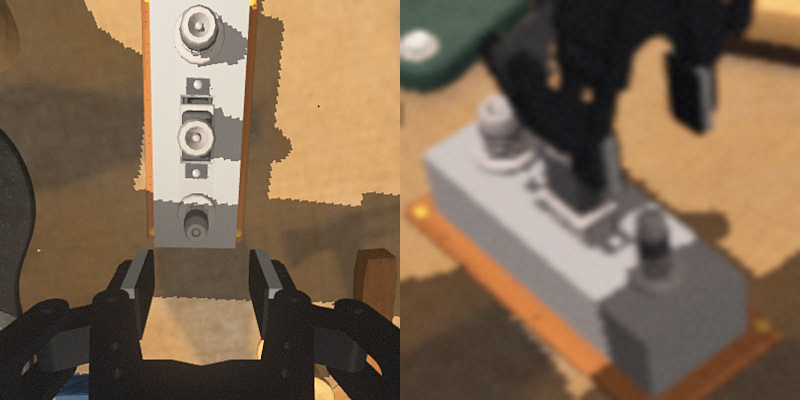

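The round die is seated upright, with its cup at crop (195,232) and its collar on the stand. The flat die's cup is at crop (196,138) and the third die at (198,26).

```bash
python3 - <<'E'
from h import *
c=cam("wrist"); T=np.linalg.inv(pose())
for k,u,v,z in (("round",196,232,.089),("flat",196,138,.103),("third",198,26,.08),("screwA",198,85,.05),("screwB",196,173,.05)):
    p=ray(c,80+u,10+v,z); print(k,p.round(4),((T@np.append(p,1))[:3]*1e3).round(1))
P=[ray(c,80+u,10+v,.048) for u,v in ((150,60),(155,245),(247,60),(236,245))]
print((np.array([T[:3,:3]@(q-pose()[:3,3]) for q in P])*1e3).round(1))
E
```

```text
round [ 0.4557 -0.0533  0.089 ] [ 3.6 -3.9 42.1]
flat [0.465  0.0012 0.103 ] [58.8 -3.5 28.1]
third [0.4745 0.0545 0.08  ] [113.   -2.7  51.1]
screwA [0.4699 0.0282 0.05  ] [86.3 -3.  81.1]
screwB [ 0.4595 -0.0265  0.05  ] [30.6 -4.4 81.1]
[[100.9 -32.6  83.1]
 [-23.  -34.4  83.1]
 [100.9  27.2  83.1]
 [-22.9  24.4  83.2]]
```

Call:
{"method": "send_rows", "body": {"moves": [[120,[0.002,0.019,0],[0,0,-0.4]],[120,[0.002,0.019,0],[0,0,-0.4]],[120,[0.0022,0.0188,0],[0,0,0]],[120,[0,0,0],[0,0,0]],[120,[0,0,0],[0,0,0]]]}}

```text
time: 8.22
position: [0.464, -0.0, 0.1293]
orientation: [0.766, 0.643, -0.001, -0.001]
wrist_force: [-0.5, -0.8, 0.1]
width: 0.0451
grasp_force: 0.0
```

```bash
python3 - <<'E'
from h import *
im,c=shot("wrist"); print(pose().round(4))
cv2.imwrite("pics/j.png",cv2.resize(im[150:390,120:440],(800,600),interpolation=2))
print(proj(c,(pose()@[0,0,.028,1])[:3]))
E
```

```text
[[ 1.735e-01  9.848e-01 -2.700e-03  4.642e-01]
 [ 9.848e-01 -1.735e-01 -1.000e-04 -6.000e-04]
 [-6.000e-04 -2.700e-03 -1.000e+00  1.297e-01]
 [ 0.000e+00  0.000e+00  0.000e+00  1.000e+00]]
[283.41595201 258.924634  ]
```

View pics/j.png

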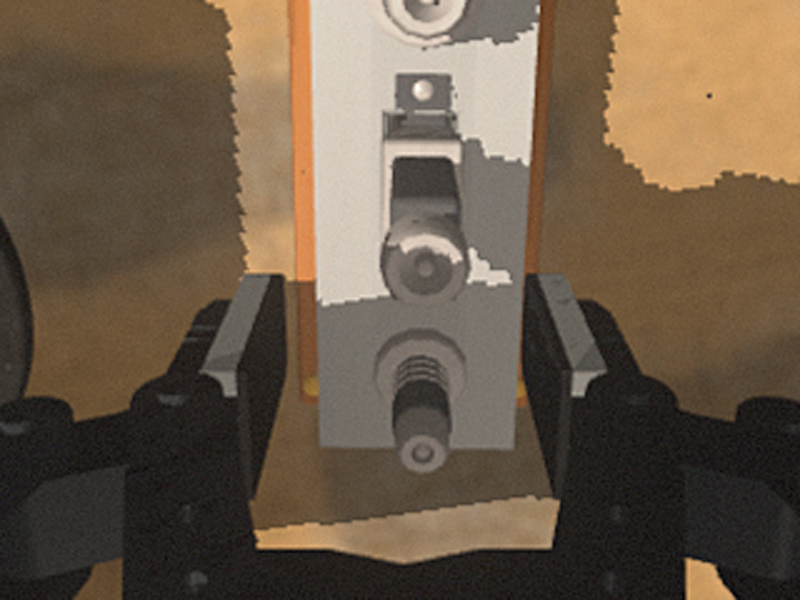

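The flat die's cup is at full-frame (290,257), about 3 mm right of the pad midline, and the third and round dies are unmoved. I shift the tool and descend.

Call:
{"method": "send_rows", "body": {"moves": [[120,[0.003,-0.0005,0],[0,0,0]],[120,[0,0,-0.015],[0,0,0]],[120,[0,0,-0.018],[0,0,0]],[120,[0,0,-0.015],[0,0,0]],[120,[0,0,-0.01],[0,0,0]]]}}

```text
time: 8.68
position: [0.4672, -0.0018, 0.0714]
orientation: [0.767, 0.642, -0.001, -0.001]
wrist_force: [-0.1, -0.6, -0.3]
width: 0.0453
grasp_force: 0.0
```

Call:
{"method": "send_rows", "body": {"moves": [[150,[0,0,0],[0,0,0]],[170,[0,0,0],[0,0,0]],[180,[0,0,0],[0,0,0]],[185,[0,0,0],[0,0,0]],[185,[0,0,0],[0,0,0]]]}}

```text
time: 9.1
position: [0.469, -0.0012, 0.0745]
orientation: [0.766, 0.643, 0.001, 0.001]
wrist_force: [0.0, -0.1, -0.4]
width: 0.0235
grasp_force: 0.0
```

```bash
python3 - <<'E'
from h import *
im,c=shot("wrist"); s=robot.get_state();print(pose().round(4),s["wrist_force"],s["width"])
cv2.imwrite("pics/k.png",cv2.resize(im[150:390,120:440],(800,600),interpolation=2))
E
```

```text
[[ 1.742e-01  9.847e-01  1.800e-03  4.688e-01]
 [ 9.847e-01 -1.742e-01 -3.000e-04 -1.200e-03]
 [-0.000e+00  1.800e-03 -1.000e+00  7.430e-02]
 [ 0.000e+00  0.000e+00  0.000e+00  1.000e+00]] [ 0.78008145  0.04019235 -0.62317095] 0.023481997001005436
```

View pics/k.png

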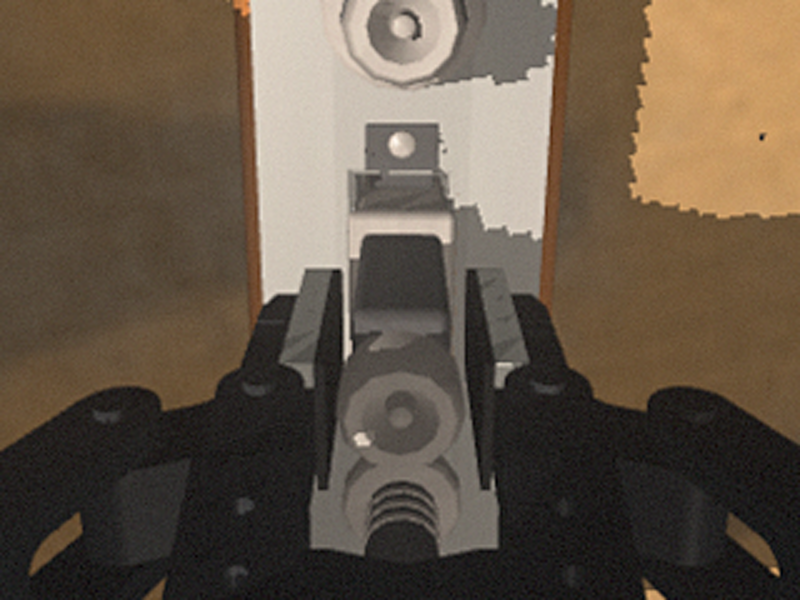

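The flat die is centred between the pads: its cup is at (401,415), with the pads at 327 and 480. I lower 3.5 mm, grip firmly and work out the rocking rows.

Call:
{"method": "send_rows", "body": {"moves": [[185,[0,0,-0.002],[0,0,0]],[185,[0,0,-0.0015],[0,0,0]],[255,[0,0,0],[0,0,0]],[255,[0,0,0],[0,0,0]],[255,[0,0,0],[0,0,0]]], "squeeze": 90}}

```text
time: 9.57
position: [0.4682, -0.001, 0.0698]
orientation: [0.766, 0.643, 0.0, 0.0]
wrist_force: [0.2, 0.6, -0.8]
width: 0.0165
grasp_force: 87.5
```

Call:
{"method": "send_rows", "body": {"moves": [[255,[0,0,0],[0,0,0]],[255,[0,0,0],[0,0,0]],[255,[0,0,0],[0,0,0]]]}}

```text
time: 9.82
position: [0.4682, -0.001, 0.0698]
orientation: [0.766, 0.643, 0.0, 0.0]
wrist_force: [0.7, -0.0, -0.0]
width: 0.016
grasp_force: 87.5
```

```bash
cat > rock.py <<'E'
import numpy as np
def swing(y,z,th,dth,n):
    """lean angle th (+ = toward +y), TCP at (y,z) from the socket centre at nose height; pivot +15 if dth>0 else -15"""
    p=15 if dth>0 else -15; out=[]
    for i in range(n):
        a=dth/n; c,s=np.cos(a),np.sin(a); ry,rz=y-p,z
        ny,nz=p+c*ry+s*rz,-s*ry+c*rz; out.append((ny-y,nz-z)); y,z=ny,nz
    return y,z,th+dth,out
E
python3 - <<'E'
from rock import *
import numpy as np
y,z,t=0,33.5,0
for d,n in ((.2,4),(-.4,8),(.4,8),(-.4,8),(.2,4)):
    y,z,t,o=swing(y,z,t,d,n); print(round(y,1),round(z,1),round(t,2)); 
    for a,b in o: print("  [%.4f, %.4f, %.4f]"%(a*.000174,a*.000985,b*.001), "y %.2f z %.2f"%(a,b))
print(np.degrees(.05)*np.array([.985,-.174]))
from h import *; s=robot.get_state(); print(pose().round(4),s["wrist_force"],s["moment"],s["width"])
E
```

```text
7.0 35.8 0.2
  [0.0003, 0.0017, 0.0007] y 1.69 z 0.71
  [0.0003, 0.0017, 0.0006] y 1.73 z 0.62
  [0.0003, 0.0017, 0.0005] y 1.76 z 0.54
  [0.0003, 0.0018, 0.0004] y 1.78 z 0.45
-8.7 41.5 -0.2
  [-0.0003, -0.0018, 0.0011] y -1.82 z 1.05
  [-0.0003, -0.0018, 0.0010] y -1.87 z 0.96
  [-0.0003, -0.0019, 0.0009] y -1.91 z 0.87
  [-0.0003, -0.0019, 0.0008] y -1.95 z 0.77
  [-0.0003, -0.0020, 0.0007] y -1.99 z 0.67
  [-0.0004, -0.0020, 0.0006] y -2.02 z 0.57
  [-0.0004, -0.0020, 0.0005] y -2.05 z 0.47
  [-0.0004, -0.0020, 0.0004] y -2.07 z 0.37
9.3 47.5 0.2
  [0.0004, 0.0021, 0.0011] y 2.11 z 1.13
  [0.0004, 0.0021, 0.0010] y 2.16 z 1.03
  [0.0004, 0.0022, 0.0009] y 2.21 z 0.92
  [0.0004, 0.0022, 0.0008] y 2.25 z 0.81
  [0.0004, 0.0023, 0.0007] y 2.29 z 0.69
  [0.0004, 0.0023, 0.0006] y 2.32 z 0.58
  [0.0004, 0.0023, 0.0005] y 2.35 z 0.46
  [0.0004, 0.0023, 0.0003] y 2.37 z 0.34
-11.1 53.2 -0.2
  [-0.0004, -0.0024, 0.0012] y -2.40 z 1.16
  [-0.0004, -0.0024, 0.0010] y -2.46 z 1.03
  [-0.0004, -0.0025, 0.0009] y -2.51 z 0.91
  [-0.0004, -0.0025, 0.0008] y -2.55 z 0.78
  [-0.0004, -0.0025, 0.0007] y -2.59 z 0.66
  [-0.0005, -0.0026, 0.0005] y -2.62 z 0.53
  [-0.0005, -0.0026, 0.0004] y -2.64 z 0.39
  [-0.0005, -0.0026, 0.0003] y -2.65 z 0.26
0.0 57.3 0.0
  [0.0005, 0.0027, 0.0012] y 2.69 z 1.24
  [0.0005, 0.0027, 0.0011] y 2.75 z 1.10
  [0.0005, 0.0028, 0.0010] y 2.80 z 0.96
  [0.0005, 0.0028, 0.0008] y 2.85 z 0.82
[ 2.82181714 -0.49847328]
[[ 1.743e-01  9.847e-01  3.000e-04  4.682e-01]
 [ 9.847e-01 -1.743e-01  0.000e+00 -1.000e-03]
 [ 1.000e-04  3.000e-04 -1.000e+00  6.980e-02]
 [ 0.000e+00  0.000e+00  0.000e+00  1.000e+00]] [ 0.6655802  -0.0158995  -0.02001141] [-0.0115378  -0.10248149 -0.01313253] 0.01603723555631784
```

Call:
{"method": "send_rows", "body": {"moves": [[255,[0.0003,0.0017,0.0007],[-2.82,0.5,0]],[255,[0.0003,0.0017,0.0006],[-2.82,0.5,0]],[255,[0.0003,0.0017,0.0005],[-2.82,0.5,0]],[255,[0.0003,0.0018,0.0004],[-2.82,0.5,0]],[255,[0,0,0],[0,0,0]]]}}

```text
time: 10.23
position: [0.4692, 0.0063, 0.0716]
orientation: [0.762, 0.64, -0.077, 0.065]
wrist_force: [1.3, -3.2, -1.5]
width: 0.0162
grasp_force: 88.1
```

Call:
{"method": "send_rows", "body": {"moves": [[255,[-0.0003,-0.0018,0.0011],[2.82,-0.5,0]],[255,[-0.0003,-0.0018,0.001],[2.82,-0.5,0]],[255,[-0.0003,-0.0019,0.0009],[2.82,-0.5,0]],[255,[-0.0003,-0.0019,0.0008],[2.82,-0.5,0]],[255,[0,0,0],[0,0,0]]]}}

```text
time: 10.65
position: [0.4675, -0.0023, 0.0751]
orientation: [0.767, 0.642, 0.001, -0.001]
wrist_force: [1.0, 1.1, -4.3]
width: 0.0162
grasp_force: 88.4
```

```bash
python3 - <<'E'
from h import *; s=robot.get_state(); print(pose().round(4),s["wrist_force"],s["moment"],s["width"])
E
```

```text
[[ 1.767e-01  9.843e-01 -2.000e-04  4.675e-01]
 [ 9.843e-01 -1.767e-01  3.000e-03 -2.300e-03]
 [ 2.900e-03 -8.000e-04 -1.000e+00  7.510e-02]
 [ 0.000e+00  0.000e+00  0.000e+00  1.000e+00]] [ 1.02205893  1.13307369 -4.33666808] [ 0.17141456 -0.21515242  0.09193831] 0.01622132866617943
```

Call:
{"method": "send_rows", "body": {"moves": [[255,[-0.0003,-0.002,0.0007],[2.82,-0.5,0]],[255,[-0.0004,-0.002,0.0006],[2.82,-0.5,0]],[255,[-0.0004,-0.002,0.0005],[2.82,-0.5,0]],[255,[-0.0004,-0.002,0.0003],[2.82,-0.5,0]],[255,[0,0,0],[0,0,0]]]}}

```text
time: 11.07
position: [0.4657, -0.0099, 0.0766]
orientation: [0.763, 0.638, 0.077, -0.065]
wrist_force: [1.6, 1.5, -8.1]
width: 0.0164
grasp_force: 88.5
```

Call:
{"method": "send_rows", "body": {"moves": [[255,[0.0004,0.0021,0.001],[-2.82,0.5,0]],[255,[0.0004,0.0021,0.001],[-2.82,0.5,0]],[255,[0.0004,0.0022,0.0009],[-2.82,0.5,0]],[255,[0.0004,0.0022,0.0008],[-2.82,0.5,0]],[255,[0,0,0],[0,0,0]]]}}

```text
time: 11.48
position: [0.4676, 0.0003, 0.0809]
orientation: [0.765, 0.644, -0.001, 0.0]
wrist_force: [0.8, -1.3, -5.8]
width: 0.0163
grasp_force: 88.6
```

Call:
{"method": "send_rows", "body": {"moves": [[255,[0.0004,0.0023,0.0006],[-2.82,0.5,0]],[255,[0.0004,0.0023,0.0005],[-2.82,0.5,0]],[255,[0.0004,0.0023,0.0004],[-2.82,0.5,0]],[255,[0.0004,0.0023,0.0002],[-2.82,0.5,0]],[255,[0,0,0],[0,0,0]]]}}

```text
time: 11.9
position: [0.4694, 0.0091, 0.0828]
orientation: [0.762, 0.64, -0.078, 0.064]
wrist_force: [-0.3, -0.5, -3.8]
width: 0.016
grasp_force: 88.7
```

Call:
{"method": "send_rows", "body": {"moves": [[255,[-0.0004,-0.0024,0.001],[2.82,-0.5,0]],[255,[-0.0004,-0.0024,0.001],[2.82,-0.5,0]],[255,[-0.0004,-0.0025,0.0009],[2.82,-0.5,0]],[255,[-0.0004,-0.0025,0.0008],[2.82,-0.5,0]],[255,[0,0,0],[0,0,0]]]}}

```text
time: 12.32
position: [0.4686, -0.0027, 0.0884]
orientation: [0.767, 0.642, 0.001, -0.0]
wrist_force: [-1.8, 0.5, 3.8]
width: 0.0163
grasp_force: 88.8
```

```bash
python3 - <<'E'
from h import *; im,c=shot("scene"); s=robot.get_state(); print(pose().round(4),s["wrist_force"],s["moment"],s["width"])
cv2.imwrite("pics/l.png",cv2.resize(im[140:260,150:300],(750,600),interpolation=2))
E
```

```text
[[ 1.766e-01  9.843e-01  1.400e-03  4.687e-01]
 [ 9.843e-01 -1.766e-01  2.000e-04 -2.600e-03]
 [ 4.000e-04  1.400e-03 -1.000e+00  8.840e-02]
 [ 0.000e+00  0.000e+00  0.000e+00  1.000e+00]] [-1.46474781  0.03953651  4.25907316] [ 0.0965585   0.4561736  -0.02373693] 0.016105315711756368
```

View pics/l.png

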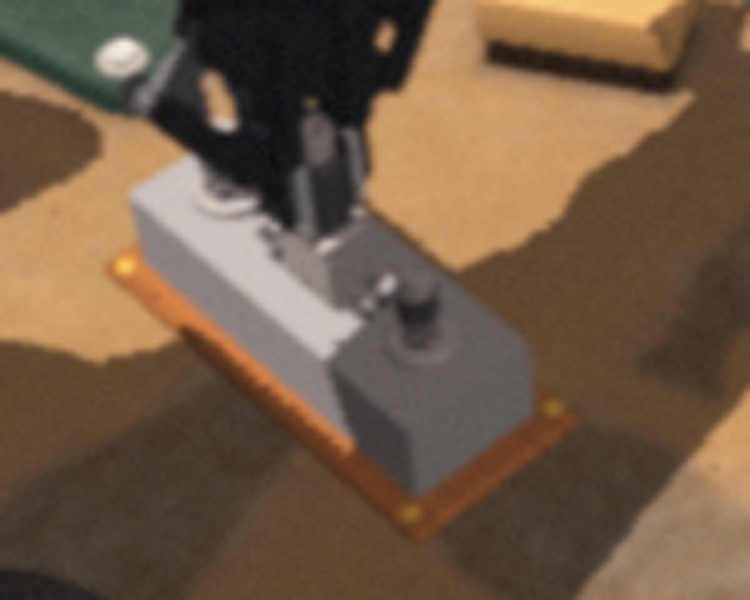

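The stand is flat on the bench with the round die still home, and the flat die is up about 18.6 mm and nearly upright at crop (325,200). The springs are now pushing it upward, so I give one more small half-rock and then ease it up.

Call:
{"method": "send_rows", "body": {"moves": [[255,[-0.0005,-0.0025,0.0007],[2.82,-0.5,0]],[255,[-0.0005,-0.0025,0.0005],[2.82,-0.5,0]],[255,[0.0005,0.0025,0.001],[-2.82,0.5,0]],[255,[0.0005,0.0025,0.001],[-2.82,0.5,0]],[255,[0,0,0],[0,0,0]]]}}

```text
time: 12.78
position: [0.4688, -0.0007, 0.0907]
orientation: [0.766, 0.643, -0.0, 0.001]
wrist_force: [0.1, -1.0, -1.5]
width: 0.0164
grasp_force: 88.9
```

Call:
{"method": "send_rows", "body": {"moves": [[255,[0,0,0.001],[0,0,0]],[255,[0,0,0.001],[0,0,0]],[255,[0,0,0.001],[0,0,0]],[255,[0,0,0],[0,0,0]]]}}

```text
time: 13.12
position: [0.4682, -0.0017, 0.0933]
orientation: [0.766, 0.642, 0.0, -0.0]
wrist_force: [-0.1, -0.2, -1.5]
width: 0.016
grasp_force: 88.9
```

Call:
{"method": "send_rows", "body": {"moves": [[255,[0,0,0.003],[0,0,0]],[255,[0,0,0.005],[0,0,0]],[255,[0,0,0.007],[0,0,0]],[255,[0,0,0.007],[0,0,0]],[255,[0,0,0.004],[0,0,0]]]}}

```text
time: 13.53
position: [0.469, -0.0017, 0.1209]
orientation: [0.766, 0.643, 0.001, 0.001]
wrist_force: [0.3, 0.0, -1.7]
width: 0.016
grasp_force: 88.9
```

Call:
{"method": "send_rows", "body": {"moves": [[255,[0,0,0.001],[0,0,0]],[255,[0,0,0],[0,0,0]],[255,[0,0,0],[0,0,0]],[255,[0,0,0],[0,0,0]],[255,[0,0,0],[0,0,0]]]}}

```text
time: 13.95
position: [0.4679, -0.0015, 0.1198]
orientation: [0.766, 0.643, -0.0, -0.0]
wrist_force: [-0.3, 0.4, -1.9]
width: 0.016
grasp_force: 88.9
```

```bash
python3 - <<'E'
from h import *; im,c=shot("scene"); w,_=shot("wrist"); s=robot.get_state(); print(pose().round(4),s["wrist_force"],s["joint_velocities"])
cv2.imwrite("pics/m.png",np.hstack([cv2.resize(im[140:260,170:270],(400,480),interpolation=2),cv2.resize(w[100:388,160:400],(400,480))]))
E
```

```text
[[ 1.743e-01  9.847e-01 -7.000e-04  4.680e-01]
 [ 9.847e-01 -1.743e-01  1.000e-04 -1.500e-03]
 [-0.000e+00 -7.000e-04 -1.000e+00  1.198e-01]
 [ 0.000e+00  0.000e+00  0.000e+00  1.000e+00]] [ 0.47801225  0.70883465 -1.55692772] [-9.44520024e-04  5.13777762e-04 -1.49731639e-03 -7.74128702e-04
 -2.24797947e-05 -9.23771226e-04]
```

View pics/m.png

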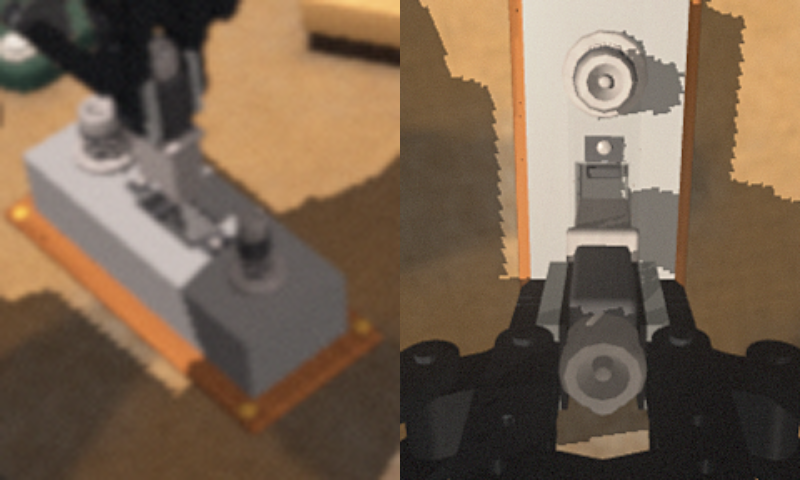

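The flat die is held upright above the open socket (left panel (175,180), about 2 cm clear). The stand is down, and the round die is home at (255,255).

```bash
python3 -c "
from workcell import robot
print(robot.finish_job())"
```

```text
the job is handed in; nothing more can be done
None
```

The job is handed in at about 14 s of robot time: the round die is fully home and released, and the flat die was rocked free and is held upright and still about 2 cm above its socket, with the stand down on the bench.

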